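Isolate the instrument, align its quarter-turn fastener and hold the service panel home

ROBOT

A 6-joint arm with a two-finger parallel gripper is mounted at the origin on the work surface. World frame = base frame: x ahead of the robot, y to its left, z up, the work surface at z = 0. Lengths are in mm, angles in rad, forces in N, time in s.
With the tool pointing down it reaches from about 350 to 975 mm from the base axis. Payload 7.1 kg.
Tool frame: the origin (TCP) lies at the very end of the fingers, on their centre line; the grasp point (between the pads) lies 19 mm behind it; z points along the fingers, y is the direction in which the jaws open and shut (so a half turn about z gives the same grasp; the last joint's range is limited). The gripper opens to 88 mm and grips with 3 to 60 N. Pads are 20 mm wide; open, the fingers measure 115 mm over their backs; the gripper's body (75 mm by 178 mm) begins 61 mm behind the grasp point.
Start: joints at [1.283, 0.423, 1.63, -0, 1.089, -0.019], TCP at [165.953, 602.548, 222.675] pointing down, gripper open.
Joint ranges: [-3, 3], [-0.9, 2.11], [0.09, 2.58], [-1.31, 4.45], [0.11, 2.69], [-2.54, 2.54]. Speed limits (rad/s): [2.39, 2.39, 3.01, 3.14, 3.14, 3.14].

INTERFACE

Orientations are given as a rotation vector (axis times angle).
In Python, from workcell import readout, imaging, close_job gives the robot as it stands.
- The arm moves only by the tool carry_out, never from a script. Its argument "rows" is a list of rows, each a list of 3 entries, a list of its own where there are three numbers: the shift along the tool's x, y, z in m, then the turn, a rotation vector about the tool's x, y, z in rad, then the closure, from 0 (fully open) to 1 (shut). In form: [[[dx, dy, dz], [wx, wy, wz], hand], ...]. A call has 1 to 12 rows; each row shifts and turns the commanded pose from where the row before left it, along the tool's axes as they then stand; what a row does not reach is not made up. A row lasts 1/12 s, in which the tool goes at most 41.7 mm and 7.16 degrees, less where a joint would pass 70% of its speed; a pose out of reach is approached as far as the arm can. A call with a gripper value outside its range is refused whole. The fingers move at their own pace and stop on an object; the grip force is fixed at half the most. Time passes only in rows, so rows that do not move let the fingers close. It gives the time, the measured TCP pose, the force and the opening at its end, in the units of the state.
- readout.get_obs(): the state, without advancing time (a new reading comes with each control period).
- imaging.get_image(name): name is "scene" or "top" or "wrist"; returns the picture (400x640x3 uint8, red, green, blue); there is no depth.
- imaging.camera_params(name): a dict with "fx", "fy", "cx", "cy" (pixels), "rvec" (rotation vector, rad) and "tvec" (3), from world to camera coordinates, as OpenCV has them; the wrist camera has in their place "T_tool_cam" (4x4, takes a point from camera to tool coordinates, whose origin is the TCP and whose axes are the flange's). Camera axes: x right, y down, z forward; pixel columns grow to the right and rows downward; lengths in mm; the calibration is good to about 2 mm. A picture is of the moment at which its call begins: read the wrist's pose just before it. camera_params takes no time and is no camera call.
- close_job(): hands the job in, once; it reports no verdict.
The state is a dict: "t": time; "qpos": joint angles; "qvel": joint speeds; "joint_torque": joint torques, N m; "ee_pos": TCP position; "orientation": TCP orientation; "ft_force": force on the tool from outside, world axes, zero at the start; "moment": the same for the moment, N m; "width": finger opening in mm.
Only numpy, scipy, OpenCV 4.12 (cv2) and the standard library are available. Lean on these libraries where they do the work, as an engineer would, in place of code of your own. Each camera call takes 0.05 s, during which the arm holds its last target.

TASK

First throw the isolator's toggle lever over from on (leaning to the front of its block) to off (leaning right back the other way). Then turn the quarter-turn wing fastener on the instrument's service panel until its slot lines up with the two index ridges on the panel, and press the panel down against its sprung gasket until it is fully home, flush with the frame around it. Finish while still holding the panel pressed home with the robot (do not let go), with the isolator still off and the other things on the bench and on the instrument left where they stand.

Things in the scene. Friction and masses are not known exactly. Their poses are not given: they have to be found in the camera images.
- isolator (a joint): isolator toggle lever, rad: 0 = on (leaning 0.5 rad to the -x side of its block, the front), 1.0 = off (leaning 0.5 rad to the +x side). Over-centre: past upright (0.5) it falls by itself to the nearer stop; it starts at 0 and moves lightly (under 1 N at the tip)
- isolator_base: grey isolator block fixed to the bench, 85 x 60 x 26 mm (x, y, z), standing left or right of the instrument; origin at the centre of its underside. The lever's pivot lies along its y axis 24 mm above the origin, inside a dark steel hub of 12 mm radius (top of the hub 36 mm above the bench)
- isolator_tip (a point): centre of the lever's rounded end, 70 mm from the pivot; the lever is a thin 10 mm steel rod that ends in a white grip 20 mm in diameter, from 28 to 80 mm from the pivot
- instrument: beige bench instrument fixed to the bench, 240 x 260 x 90 mm (x, y, z); origin at the centre of its underside. On its flat top (z = 90 mm) a grey rim 10 mm wide and 5 mm high frames the service panel; the opening's centre is at x = -20 mm, y = 0
- panel: bare aluminium service panel inside the rim, 120 x 186 x 5 mm (x, y, z), always level, guided straight up and down; origin at the centre of its underside, axes as the instrument's. Sprung gasket: it floats 8 mm proud (origin 98 mm above the instrument's origin); fully home its origin is at 90 mm, its top level with the rim's
- panel_flat (a point): middle of the bare flat part of the panel, on its top surface, at x = 0, y = +45 mm of the panel. Pushing down takes about 3.5 N to start and 10 N to reach home (then a hard stop); it springs up when released. Until the fastener is aligned it goes down only 2 mm, as the fastener's tongue lands on the receiver in the frame instead of entering its slot
- wing (a joint): angle of the wing fastener, rad: 0 = aligned (wing and the slot across its top lie along the panel's x axis, in line with the two dark index ridges at either side); positive = counter-clockwise from above. It starts between 0.6 and 1.3, is turned clockwise by up to that much, has travel from -0.5 to 1.57, stays where it is left (about 0.06 N m friction) and enters its receiver within about 0.2 of aligned
- wing_grip (a point): point to grip on the wing fastener, on its upright axis, 25 mm above the panel's top, at x = 0, y = -45 mm of the panel. The wing is a black upright bar 44 mm long, 12 mm thick, from 3 mm to 35 mm above the panel's top, with a steel-lined slot along its top, on a steel disc 32 mm in diameter and 3 mm thick. The point's x axis lies along the wing
- vial_rack: white fixed rack of six capped amber vials, 70 x 100 x 61 mm, on the side of the instrument away from the isolator; origin at the centre of its underside; bystander
- sample_jar_mid (a point): white loose jar, 32 mm diameter, 45 mm high, standing on the instrument's top beyond the panel near its +x +y corner; this point is its middle; bystander
- reagent_mid (a point): loose amber bottle, 60 mm diameter, 120 mm high; this point is its middle; bystander
- beaker_mid (a point): loose glass beaker, 70 mm diameter, 85 mm high; this point is its middle; bystander
- wash_bottle_mid (a point): loose white bottle, 64 mm diameter, 140 mm high; this point is its middle; bystander
- screwdriver_mid (a point): loose screwdriver lying on the bench to the right of the instrument; 190 mm long, this point is half-way along it; bystander
Mind the look-alikes: they are no part of the job. What is shaped like the isolator_base but blue, pink or turquoise is not meant.

How it is judged (in metres and radians):
On the way, in this order (a step that is already met when the one before it is completed fails the run):
1. the isolator is thrown to off (value of joint isolator above 0.9 rad), for 0.2 s.
2. with the isolator off, the fastener's slot is aligned with the index ridges (value of joint isolator above 0.9 rad and value of joint wing between -0.25 and 0.25 rad), for 0.1 s.
At the end, for the whole second after the job is handed in: the robot is pressing on the panel (or its fastener) with more than 4 N and holds it home, within 1.8 mm of its seat, through the last second; the fastener is within 0.25 rad of aligned and the isolator lever is at off (above 0.9 rad) (all of step 2 and z of panel in the frame of instrument below 0.0918 m and contact force between any of the fingers, the arm and panel above 4 N); the arm keeps its last pose, push and grip.
It fails at once if a loose bystander is moved more than 40 mm (distance of any of sample_jar_mid, reagent_mid, beaker_mid, wash_bottle_mid, screwdriver_mid from where it was at the start of the episode above 0.04 m).
It also fails if it takes over 56 s, if anything falls off the work surface, if the arm or the gripper's body presses on something with over 40 N, if the wrist force passes 120 N, or if a joint passes its speed limit or range.

## Working session

There is one attempt and no reset: what is moved stays moved. The work goes in short steps, Python scripts to look and compute and a tool call to move; the robot and the scene stay as the last step left them, time stands still between calls to the robot, and variables do not carry over. Pictures are saved under pics/ and viewed, and the job is handed in when it is done.

Besides the shell and the picture viewer there is one more tool, called after "Emit:" as a command line: name --argument value ..., lists and objects as JSON in quotes. carry_out: Moves the arm, as the interface text tells. Its arguments: {"type":"object","properties":{"rows":{"type":"array","items":{"type":"array"}}},"required":["rows"]}

```bash
mkdir -p pics; ls
python3 - <<'E'
from workcell import readout, imaging
import cv2
print(readout.get_obs())
for n in ["scene","top","wrist"]:
    im=imaging.get_image(n); cv2.imwrite(f"pics/{n}0.png",im[:,:,::-1]); print(n,imaging.camera_params(n))
E
```

```text
pics
{'t': 0.0, 'qpos': array([ 1.28299309e+00,  4.23811188e-01,  1.63069466e+00, -1.70612761e-05,
        1.08856768e+00, -1.90230262e-02]), 'qvel': array([-0.00130261, -0.00122812, -0.00103085, -0.00071524, -0.00285194,
        0.00237122]), 'joint_torque': array([-9.49722453e-04, -5.44611132e+01, -2.73669076e+01,  6.43547857e-02,
        2.26837385e-02, -1.22654583e-04]), 'ee_pos': array([165.80977378, 602.03417771, 221.91836808]), 'orientation': array([-4.20888475e-01, -3.11305702e+00,  2.30229912e-03]), 'ft_force': array([-0.30351079, -0.01733148,  0.4836122 ]), 'moment': array([-0.01443511, -0.00435115,  0.04741477]), 'width': 87.59796526413425}
scene {'fx': 378.33916978234663, 'fy': 378.33916978234663, 'cx': 323.4250347636712, 'cy': 205.0787919127525, 'rvec': array([ 1.06777977,  2.19799047, -1.16105972]), 'tvec': array([ 255.19237589, -126.44219867, 1604.85915386])}
top {'fx': 410.59088545231134, 'fy': 410.59088545231134, 'cx': 321.7122082317655, 'cy': 202.7160820374697, 'rvec': array([ 2.11434557, -2.15456001,  0.16598176]), 'tvec': array([  47.23940205,  502.60880194, 1231.62083524])}
wrist {'fx': 295.4501536295649, 'fy': 295.4501536295649, 'cx': 319.30911663634754, 'cy': 195.55682250428652, 'T_tool_cam': array([[ 1.01784161e-04, -9.68924075e-01, -2.47358295e-01,
         6.86714135e+01],
       [ 9.99999948e-01,  2.28193270e-05,  3.22099410e-04,
         8.20779146e-01],
       [-3.06445323e-04, -2.47358315e-01,  9.68924027e-01,
        -1.60814408e+02],
       [ 0.00000000e+00,  0.00000000e+00,  0.00000000e+00,
         1.00000000e+00]])}
```

View pics/scene0.png

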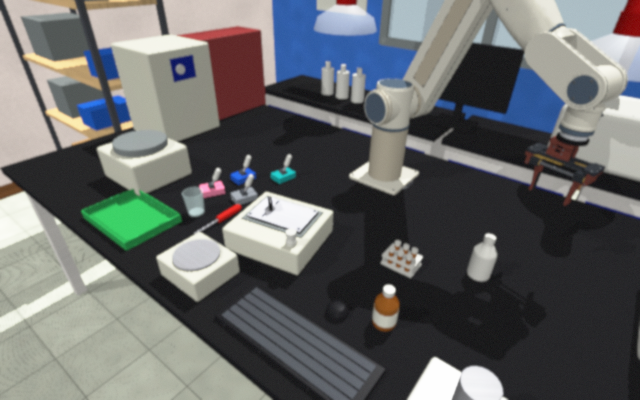

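View pics/top0.png

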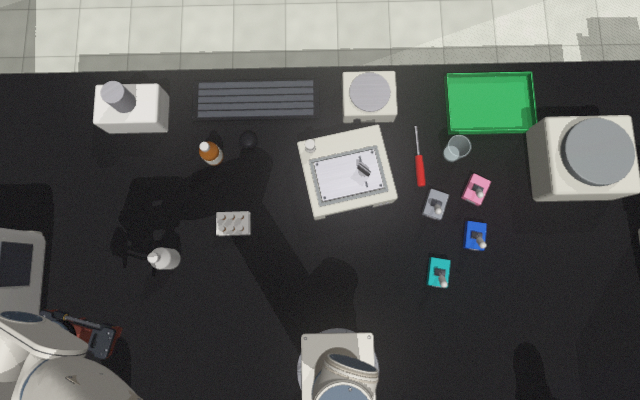

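View pics/wrist0.png

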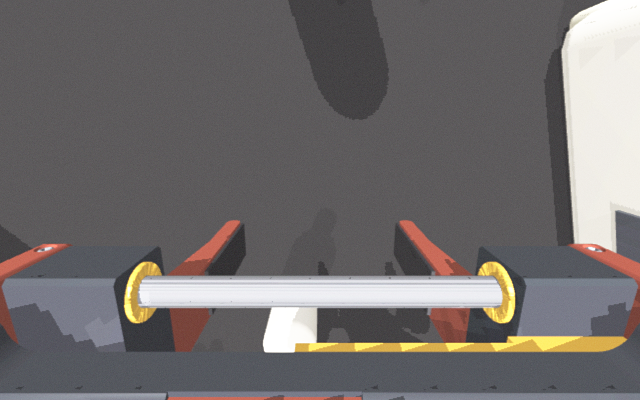

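Isolator candidates in the top image are grey (435,204), pink (476,190), blue (476,236) and turquoise (439,272). By the description it's the grey one, next to the instrument at (347,172). I'll check that in close crops.

Run:
```python
import cv2
a=cv2.imread("pics/top0.png")
c=a[115:225,290:400]; cv2.imwrite("pics/top0_inst.png",cv2.resize(c,None,fx=5.4,fy=5.4,interpolation=cv2.INTER_CUBIC))
c=a[180:230,410:470]; cv2.imwrite("pics/top0_iso.png",cv2.resize(c,None,fx=10,fy=10,interpolation=cv2.INTER_CUBIC))
a=cv2.imread("pics/scene0.png")
c=a[160:280,180:340]; cv2.imwrite("pics/scene0_c.png",cv2.resize(c,None,fx=5,fy=5,interpolation=cv2.INTER_CUBIC))
```

```text
(no output)
```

View pics/top0_inst.png

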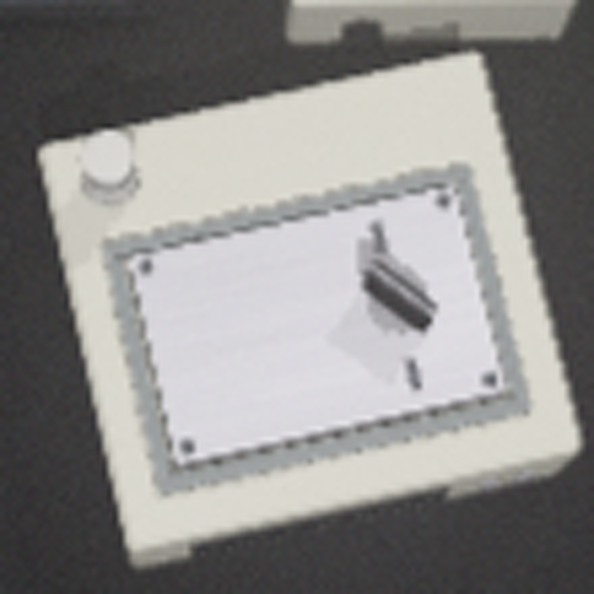

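View pics/top0_iso.png

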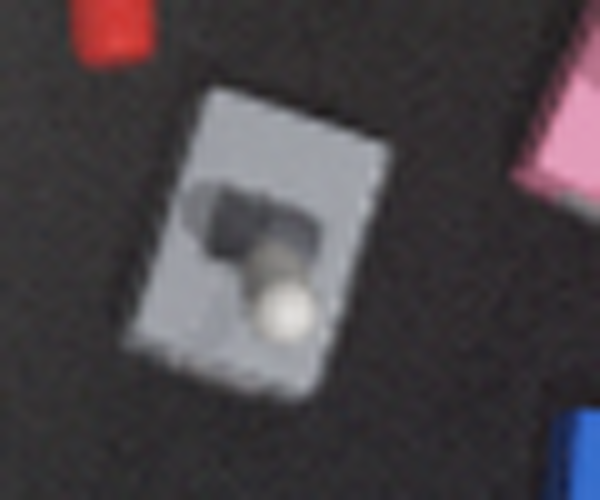

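View pics/scene0_c.png

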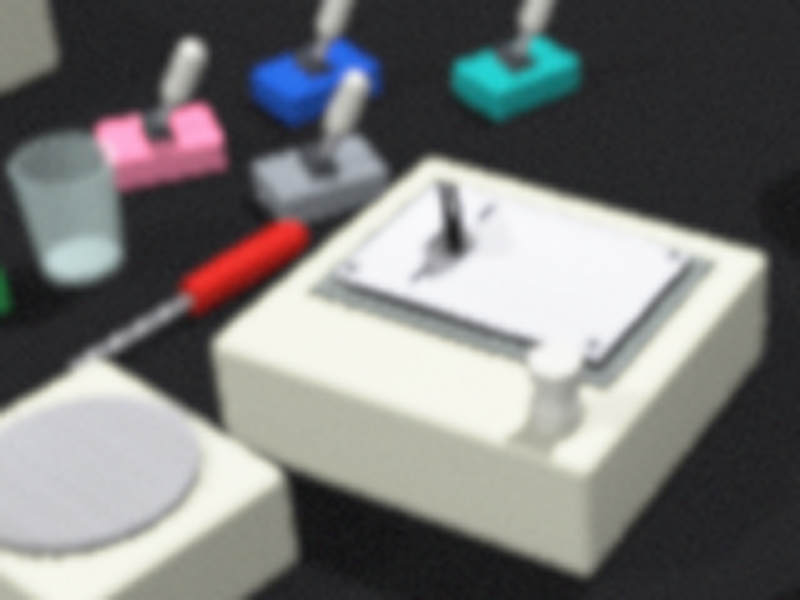

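```bash
cat > h.py <<'E'
import numpy as np, cv2
from scipy.spatial.transform import Rotation as R
from scipy.optimize import least_squares
from workcell import readout, imaging
def cam(n):
    p=imaging.camera_params(n); K=np.array([[p['fx'],0,p['cx']],[0,p['fy'],p['cy']],[0,0,1]])
    return K,R.from_rotvec(p['rvec']).as_matrix(),np.array(p['tvec'])
def wcam(obs):
    p=imaging.camera_params('wrist'); K=np.array([[p['fx'],0,p['cx']],[0,p['fy'],p['cy']],[0,0,1]])
    T=np.eye(4);T[:3,:3]=R.from_rotvec(obs['orientation']).as_matrix();T[:3,3]=obs['ee_pos']
    M=np.linalg.inv(T@p['T_tool_cam']); return K,M[:3,:3],M[:3,3]
def ray(c,uv,z):
    K,Rm,t=c; d=Rm.T@np.linalg.inv(K)@np.array([uv[0],uv[1],1.]); o=-Rm.T@t
    return o+d*(z-o[2])/d[2]
def proj(c,P):
    K,Rm,t=c; q=(Rm@np.atleast_2d(P).T).T+t; q=q@K.T; return q[:,:2]/q[:,2:]
def place(pose,P):
    x,y,a=pose; P=np.atleast_2d(P); c,s=np.cos(a),np.sin(a)
    return np.c_[x+c*P[:,0]-s*P[:,1], y+s*P[:,0]+c*P[:,1], P[:,2]]
def fit(c,P,uv,x0):
    r=least_squares(lambda q:(proj(c,place(q,P))-uv).ravel(),x0,x_scale=[100,100,1]); return r.x,np.abs(r.fun).max()
E
python3 - <<'E'
from h import *
c=cam('top'); print("campos",-c[1].T@c[2])
I=lambda a:np.array(a)/5.4+[290,115]
S=lambda a:np.array(a)/10+[410,180]
P=[[120,130,90],[120,-130,90],[-120,-130,90],[-120,130,90]]
uv=I([[40,148],[484,52],[580,445],[128,552]])
g=ray(c,uv[1],90);print(g, [ray(c,u,90)[:2].round() for u in uv])
pi,e=fit(c,np.array(P,float),uv,[600,0,0.2]); print('inst',pi,e)
# panel corners rim outer z=95
P2=[[60,103,95],[60,-103,95],[-100,-103,95],[-100,103,95]]
uv2=I([[105,240],[468,163],[530,410],[162,493]])
print('rim outer pix fit', *fit(c,np.array(P2,float),uv2,[600,0,0.2]))
print('both',*fit(c,np.array(P+P2,float),np.r_[uv,uv2],[600,0,.2]))
for u in [[378,235],[415,375]]: print('ridge',ray(c,I(u),104).round(1))
for u in [[368,268],[435,318]]: print('wing top ends',ray(c,I(u),138).round(1))
uv3=S([[215,87],[393,148],[318,385],[128,335]])
print([ray(c,u,26)[:2].round() for u in uv3])
Q=np.array([[42.5,30,26],[42.5,-30,26],[-42.5,-30,26],[-42.5,30,26]],float)
print('iso',*fit(c,Q,uv3,[560,-230,-.2]))
E
```

```text
campos [ 298.99277089   31.9330673  1296.65749251]
[ 734.70748726 -144.61942824   90.        ] [array([683., 108.]), array([ 735., -145.]), array([ 507., -188.]), array([452.,  62.])]
inst [ 5.94547622e+02 -4.05794223e+01  2.01257510e-01] 1.3240144239583742
rim outer pix fit [ 5.96321401e+02 -4.05235816e+01  1.99418556e-01] 2.4969679761462373
both [ 5.95439376e+02 -4.05390763e+01  2.00659611e-01] 2.738421517768245
ridge [624.9 -79.6 104. ]
ridge [545.3 -97.2 104. ]
wing top ends [597.4 -70.4 138. ]
wing top ends [ 569.2 -105.3  138. ]
[array([ 544., -308.]), array([ 523., -363.]), array([ 449., -335.]), array([ 466., -277.])]
iso [ 4.95398601e+02 -3.20584714e+02 -3.58576400e-01] 1.2089018499553674
```

The choice is the grey isolator, at about (495,-321) mm with yaw -0.36, its lever leaning towards the robot. The instrument is at about (595,-41) with yaw 0.20, and the wing is at about +0.69 rad. I'll swing over in an arc with the gripper closing, turning the tool y axis to line up with the isolator's x axis.

Emit:
carry_out --rows '[[[-0.04,0,0],[0,0,0.064],1],[[-0.04,0,0],[0,0,0.064],1],[[-0.04,0,0],[0,0,0.064],1],[[-0.04,0,0],[0,0,0.064],1],[[-0.04,0,0],[0,0,0.064],1],[[-0.04,0,0],[0,0,0.064],1],[[-0.04,0,0],[0,0,0.064],1],[[-0.04,0,0],[0,0,0.064],1],[[-0.04,0,0],[0,0,0.064],1],[[-0.04,0,0],[0,0,0.064],1],[[-0.04,0,0],[0,0,0.064],1],[[-0.04,0,0],[0,0,0.064],1]]'

```text
t: 1.15
ee_pos: [548.1, 328.5, 222.4]
orientation: [-1.561, -2.726, 0.0]
ft_force: [1.0, 0.8, 0.1]
width: 11.0
```

Emit:
carry_out --rows '[[[-0.04,0,0],[0,0,0.064],1],[[-0.04,0,0],[0,0,0.064],1],[[-0.04,0,0],[0,0,0.064],1],[[-0.04,0,0],[0,0,0.064],1],[[-0.04,0,0],[0,0,0.064],1],[[-0.04,0,0],[0,0,0.064],1],[[-0.04,0,0],[0,0,0.064],1],[[-0.04,0,0],[0,0,0.064],1],[[-0.04,0,0],[0,0,0.064],1],[[-0.04,0,0],[0,0,0.064],1],[[-0.04,0,0],[0,0,0.064],1],[[-0.04,0,0],[0,0,0.064],1]]'

```text
t: 2.15
ee_pos: [631.5, -132.5, 222.4]
orientation: [-2.469, -1.943, 0.0]
ft_force: [0.7, -0.8, 0.2]
width: 0.5
```

```bash
cat >> h.py <<'E'
def to(pos,yaw):
    "shift in present tool axes to pos; turn about tool z so that tool y has world angle yaw"
    o=readout.get_obs(); M=R.from_rotvec(o['orientation']).as_matrix()
    ya=np.arctan2(M[1,1],M[0,1]); d=(yaw-ya+np.pi)%(2*np.pi)-np.pi
    print('t',round(o['t'],2),'pos',o['ee_pos'].round(1),'yang',ya.round(3),'z',M[:,2].round(4),'F',o['ft_force'].round(1),'w',round(o['width'],1))
    print('shift mm',(M.T@(np.array(pos)-o['ee_pos'])).round(1),'turn about tool z',round(-d,3), 'x axis ang', round(np.arctan2(M[1,0],M[0,0]),3))
def snap(n,name,crop=None,s=1):
    o=readout.get_obs(); im=imaging.get_image(n)[:,:,::-1]; 
    cv2.imwrite(f"pics/{name}_raw.png",im)
    if crop: x0,y0,x1,y1=crop; im=im[y0:y1,x0:x1]
    cv2.imwrite(f"pics/{name}.png",cv2.resize(im,None,fx=s,fy=s,interpolation=cv2.INTER_CUBIC)); return o
E
python3 - <<'E'
from h import *
c=cam('top')
iso=[495.4,-320.6,-.359]
to(place(iso,[-75,0,180])[0],-.359)
print(place(iso,[-75,0,65]))
print('turq',ray(c,(439,272),26),'beaker',ray(c,(452,155),5), 'pink',ray(c,(476,190),26))
E
```

```text
t 2.15 pos [ 631.5 -132.5  222.4] yang -0.237 z [-1.e-04  0.e+00 -1.e+00] F [ 0.7 -0.8  0.2] w 0.5
shift mm [-205.7 -162.5   42.4] turn about tool z 0.122 x axis ang 1.334
[[ 425.18135276 -294.24963796   65.        ]]
turq [ 285.14633658 -315.37894976   26.        ] beaker [ 657.65319868 -387.07160448    5.        ] pink [ 536.85619318 -447.63130663   26.        ]
```

Emit:
carry_out --rows '[[[-0.0294,-0.0232,0],[0,0,0],1],[[-0.0294,-0.0232,0],[0,0,0],1],[[-0.0294,-0.0232,0],[0,0,0],1],[[-0.0294,-0.0232,0.01],[0,0,0],1],[[-0.0294,-0.0232,0.01],[0,0,0],1],[[-0.0294,-0.0232,0.01],[0,0,0],1],[[-0.0294,-0.0232,0.012],[0,0,0],1],[[0,0,0],[0,0,0.122],1],[[0,0,0],[0,0,0],1],[[0,0,0],[0,0,0],1]]'

```text
t: 2.98
ee_pos: [426.1, -293.3, 180.8]
orientation: [2.578, 1.795, 0.0]
ft_force: [-0.3, 0.1, 0.2]
width: 0.6
```

Run:
```python
from h import *
iso=[495.4,-320.6,-.359]
to(place(iso,[-75,0,65])[0],-.359)
o=snap('wrist','w1')
c=wcam(o)
Q=[[42.5,30,26],[42.5,-30,26],[-42.5,-30,26],[-42.5,30,26],[-33.6,0,85.4]]
print(proj(c,place(iso,Q)).round())
```

```text
t 2.98 pos [ 426.1 -293.3  180.8] yang -0.355 z [ 3.e-04  0.e+00 -1.e+00] F [-0.3  0.1  0.2] w 0.6
shift mm [ -1.2  -0.5 115.8] turn about tool z 0.004 x axis ang 1.216
[[430. 159.]
 [425. 212.]
 [349. 212.]
 [351. 158.]
 [366. 200.]]
```

View pics/w1.png

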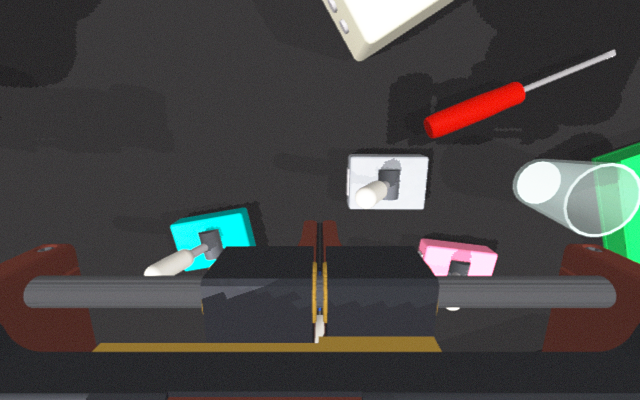

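The wrist view shows the grey block at (348–428, 155–209) and its tip at (363,198), within 3 px of the prediction. I'll descend in front of the lever and push along +y.

Emit:
carry_out --rows '[[[0,0,0.03],[0,0,0],1],[[0,0,0.03],[0,0,0],1],[[0,0,0.03],[0,0,0],1],[[0,0,0.026],[0,0,0],1],[[0,0.006,0],[0,0,0],1],[[0,0.006,0],[0,0,0],1],[[0,0.006,0],[0,0,0],1],[[0,0.006,0],[0,0,0],1],[[0,0.006,0],[0,0,0],1],[[0,0.006,0],[0,0,0],1]]'

```text
t: 3.87
ee_pos: [461.3, -306.3, 66.1]
orientation: [2.577, 1.792, 0.001]
ft_force: [0.4, -0.3, 0.3]
width: 0.2
```

Emit:
carry_out --rows '[[[0,0.006,0],[0,0,0],1],[[0,0.006,0],[0,0,0],1],[[0,0.006,0],[0,0,0],1],[[0,0.006,0],[0,0,0],1],[[0,0.006,0],[0,0,0],1],[[0,0.004,0],[0,0,0],1],[[0,0,0],[0,0,0],1],[[0,0,0],[0,0,0],1],[[0,0,0],[0,0,0],1]]'

```text
t: 4.62
ee_pos: [491.3, -317.3, 64.5]
orientation: [-2.579, -1.793, 0.0]
ft_force: [0.1, 0.2, -0.2]
width: 0.7
```

Run:
```python
from h import *
iso=[495.4,-320.6,-.359]
to(place(iso,[-5,0,65])[0],-.359)
snap('top','t2',(380,150,520,260),5); snap('wrist','w2')
```

```text
t 4.62 pos [ 491.3 -317.3   64.5] yang -0.356 z [-5.e-04  3.e-04 -1.e+00] F [ 0.1  0.2 -0.2] w 0.7
shift mm [-1.7 -0.  -0.5] turn about tool z 0.003 x axis ang 1.215
```

View pics/t2.png

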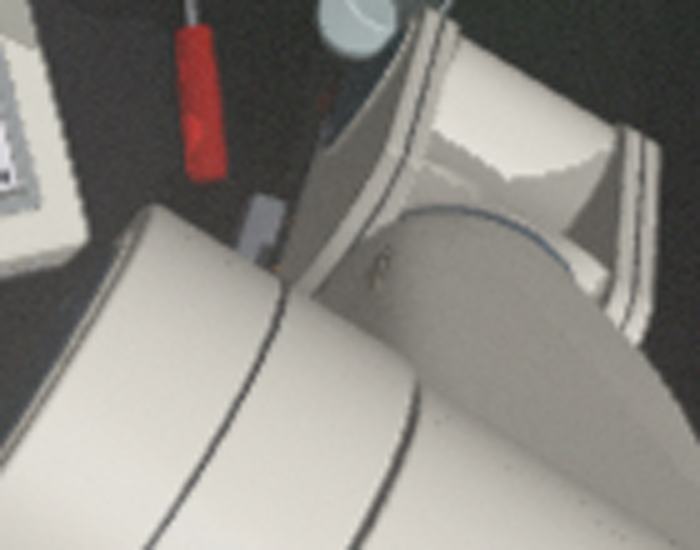

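View pics/w2.png

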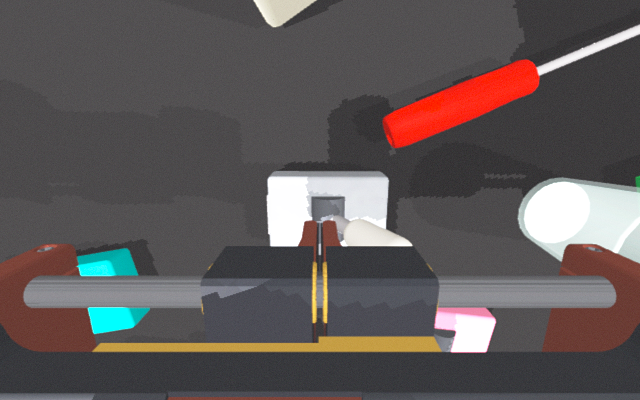

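The lever now leans to the +x side. I'll lift straight off, hover over the wing with the jaws half open, and re-check both.

Emit:
carry_out --rows '[[[0,-0.002,-0.035],[0,0,0],1],[[0,0,-0.035],[0,0,0],1],[[0,0,-0.035],[0,0,0],0.9],[[0,0,-0.035],[0,0,0],0.5],[[0,0,-0.02],[0,0,0],0.5]]'

```text
t: 5.13
ee_pos: [490.6, -317.4, 228.7]
orientation: [2.576, 1.791, 0.002]
ft_force: [1.2, -0.8, 0.1]
width: 16.8
```

Run:
```python
from h import *
to([584.8,-88.6,225],-.68)
```

```text
t 5.13 pos [ 490.6 -317.4  228.7] yang -0.356 z [ 0.0037 -0.0025 -1.    ] F [ 1.2 -0.8  0.1] w 16.8
shift mm [247.3   8.5   3.5] turn about tool z 0.324 x axis ang 1.215
```

Emit:
carry_out --rows '[[[0.031,0.001,0],[0,0,0],0.5],[[0.031,0.001,0],[0,0,0],0.5],[[0.031,0.001,0],[0,0,0],0.5],[[0.031,0.001,0],[0,0,0],0.5],[[0.031,0.001,0],[0,0,0],0.5],[[0.031,0.001,0],[0,0,0],0.5],[[0.031,0.001,0],[0,0,0],0.5],[[0.03,0.001,0],[0,0,0],0.5],[[0,0,0],[0,0,0.108],0.5],[[0,0,0],[0,0,0.108],0.5],[[0,0,0],[0,0,0.108],0.5],[[0,0,0],[0,0,0],0.5]]'

```text
t: 6.13
ee_pos: [583.1, -87.7, 224.6]
orientation: [-2.837, -1.349, 0.001]
ft_force: [-0.4, 0.8, 0.2]
width: 43.8
```

Run:
```python
from h import *
to([584.8,-88.6,225],-.68)
snap('top','t3',(290,110,480,230),4); o=snap('wrist','w3')
print(proj(wcam(o),place([595.4,-40.5,.2],[[-20,-45,103],[-20,-45,138],[20,-45,104],[-60,-45,104],[40,-138+45,103],[40,93,103],[-80,93,103],[-80,-93,103]])).round())
```

```text
t 6.13 pos [583.1 -87.7 224.6] yang -0.683 z [-4.e-04  0.e+00 -1.e+00] F [-0.4  0.8  0.2] w 43.8
shift mm [ 0.4  1.9 -0.4] turn about tool z -0.003 x axis ang 0.888
[[323. 190.]
 [323. 200.]
 [350. 159.]
 [297. 220.]
 [401. 175.]
 [245.  40.]
 [170. 147.]
 [321. 262.]]
```

View pics/t3.png

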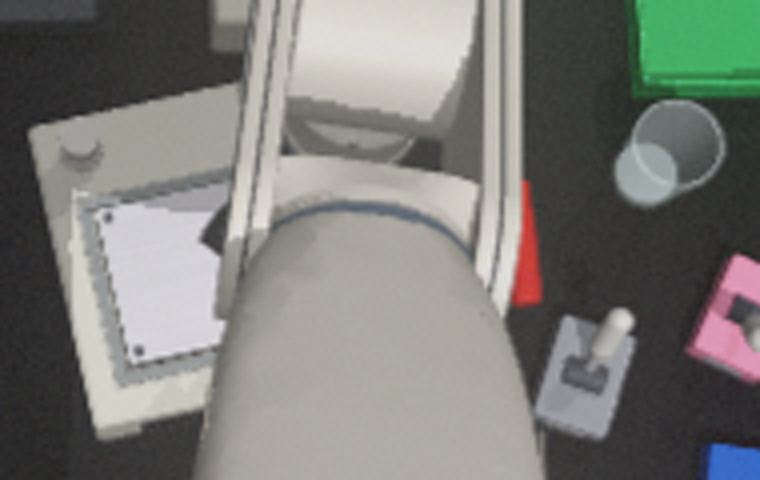

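View pics/w3.png

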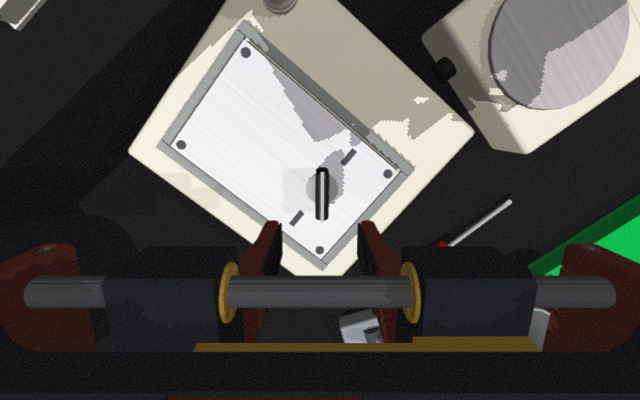

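The top view shows the lever off at (620,320). The wrist view shows the wing at (321,168–220), lined up with the jaws, and the ridges at (348,157) and (297,218), so the turn needed is about 0.69 rad. I'll descend and grip.

Emit:
carry_out --rows '[[[0,0.001,0.03],[0,0,0],0.5],[[0,0,0.03],[0,0,0],0.5],[[0,0,0.025],[0,0,0],0.5],[[0,0,0.02],[0,0,0],0.5],[[0,0,0.009],[0,0,0],0.5],[[0,0,0],[0,0,0],0.8],[[0,0,0],[0,0,0],1],[[0,0,0],[0,0,0],1],[[0,0,0],[0,0,0],1],[[0,0,0],[0,0,0],1],[[0,0,0],[0,0,0],1]]'

```text
t: 7.15
ee_pos: [585.0, -88.9, 111.9]
orientation: [2.834, 1.353, 0.003]
ft_force: [0.2, 0.0, 3.7]
width: 11.9
```

Run:
```python
from h import *
to([584.8,-88.6,110],-.68)
```

```text
t 7.15 pos [585.  -88.9 111.9] yang -0.68 z [ 2.3e-03 -5.0e-04 -1.0e+00] F [0.2 0.  3.7] w 11.9
shift mm [ 0.1 -0.3  1.9] turn about tool z 0.0 x axis ang 0.891
```

Emit:
carry_out --rows '[[[0,0,0],[0,0,0.069],1],[[0,0,0],[0,0,0.069],1],[[0,0,0],[0,0,0.069],1],[[0,0,0],[0,0,0.069],1],[[0,0,0],[0,0,0.069],1],[[0,0,0],[0,0,0.069],1],[[0,0,0],[0,0,0.069],1],[[0,0,0],[0,0,0.069],1],[[0,0,0],[0,0,0.069],1],[[0,0,0],[0,0,0.069],1],[[0,0,0],[0,0,0],1],[[0,0,0],[0,0,0],1]]'

```text
t: 8.15
ee_pos: [584.3, -87.9, 111.4]
orientation: [-3.124, -0.318, -0.001]
ft_force: [-1.0, 4.4, 3.7]
width: 11.8
```

Run:
```python
from h import *
to([584.8,-88.6,110],-1.37)
o=readout.get_obs(); print(o['moment'],o['qpos'])
```

```text
t 8.15 pos [584.3 -87.9 111.4] yang -1.368 z [ 6.0e-04  1.1e-03 -1.0e+00] F [-1.   4.4  3.7] w 11.8
shift mm [0.3 0.8 1.4] turn about tool z 0.002 x axis ang 0.203
[ 0.91803122  0.29284607 -0.03063906] [-1.69985453e-01  5.19826554e-01  1.77770364e+00  1.55395172e-03
  8.43645988e-01  1.19722535e+00]
```

Turned. I'll release, lift, and check the alignment.

Emit:
carry_out --rows '[[[0,0,0],[0,0,0],0.6],[[0,0,0],[0,0,0],0.5],[[0,0,0],[0,0,0],0.5],[[0,0,-0.015],[0,0,0],0.5],[[0,0,-0.03],[0,0,0],0.5],[[0,0,-0.035],[0,0,0],0.6],[[0,0,-0.02],[0,0,0],0.9],[[0,0,0],[0,0,0],1],[[0,0,0],[0,0,0],1],[[0,0,0],[0,0,0],1]]'

```text
t: 8.98
ee_pos: [583.4, -88.7, 209.7]
orientation: [-3.126, -0.315, 0.002]
ft_force: [-0.5, -0.0, 0.3]
width: 14.0
```

Run:
```python
from h import *
p=place([595.4,-40.5,.2],[-20,45,140])[0]; print(p)
to(p,-1.37)
snap('wrist','w4',(200,60,440,240),3.3)
```

```text
[ 5.66858549e+02 -3.70390613e-01  1.40000000e+02]
t 8.98 pos [583.4 -88.7 209.7] yang -1.37 z [-1.3e-03  1.0e-04 -1.0e+00] F [-0.5 -0.   0.3] w 14.0
shift mm [  1.5 -89.9  69.8] turn about tool z 0.0 x axis ang 0.201
```

View pics/w4.png

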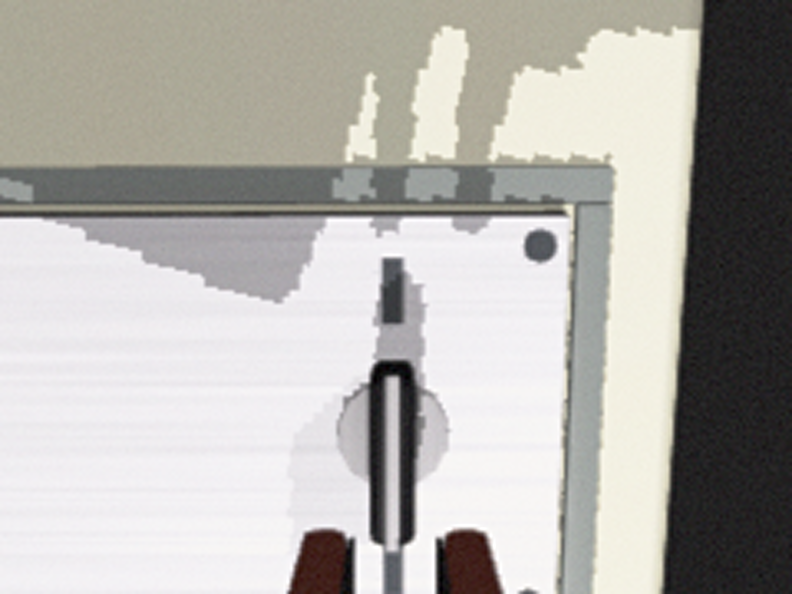

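The wing at (392,360–540) lines up with the ridges at (392,290) and (393,570). Next, move over the flat part with the gripper shut and come down.

Emit:
carry_out --rows '[[[0,-0.03,0],[0,0,0],1],[[0,-0.03,0],[0,0,0],1],[[0.0015,-0.03,0],[0,0,0],1],[[0,0,0.03],[0,0,0],1],[[0,0,0.03],[0,0,0],1],[[0,0,0.03],[0,0,0],1],[[0,0,0.005],[0,0,0],1],[[0,0,0],[0,0,0],1],[[0,0,0],[0,0,0],1]]'

```text
t: 9.78
ee_pos: [567.6, -0.3, 115.5]
orientation: [-3.126, -0.315, 0.002]
ft_force: [-0.6, -0.4, 0.5]
width: 0.5
```

Emit:
carry_out --rows '[[[0,0,0.002],[0,0,0],1],[[0,0,0.002],[0,0,0],1],[[0,0,0.002],[0,0,0],1],[[0,0,0.002],[0,0,0],1],[[0,0,0.002],[0,0,0],1],[[0,0,0.002],[0,0,0],1],[[0,0,0],[0,0,0],1],[[0,0,0],[0,0,0],1]]'

```text
t: 10.45
ee_pos: [567.6, -0.2, 103.6]
orientation: [-3.126, -0.315, 0.0]
ft_force: [1.1, -0.5, -0.6]
width: 0.3
```

Emit:
carry_out --rows '[[[0,0,0.002],[0,0,0],1],[[0,0,0.002],[0,0,0],1],[[0,0,0.002],[0,0,0],1],[[0,0,0.002],[0,0,0],1],[[0,0,0],[0,0,0],1],[[0,0,0],[0,0,0],1]]'

```text
t: 10.95
ee_pos: [567.7, -0.2, 96.2]
orientation: [3.126, 0.315, 0.0]
ft_force: [-2.8, -0.3, 8.0]
width: 0.4
```

Emit:
carry_out --rows '[[[0,0,0.001],[0,0,0],1],[[0,0,0.001],[0,0,0],1],[[0,0,0],[0,0,0],1],[[0,0,0],[0,0,0],1]]'

```text
t: 11.28
ee_pos: [567.8, -0.2, 95.2]
orientation: [3.126, 0.315, 0.001]
ft_force: [-4.8, -0.3, 16.2]
width: 0.6
```

Emit:
carry_out --rows '[[[0,0,0.001],[0,0,0],1],[[0,0,0.001],[0,0,0],1],[[0,0,0],[0,0,0],1],[[0,0,0],[0,0,0],1]]'

```text
t: 11.62
ee_pos: [567.9, -0.2, 95.0]
orientation: [3.126, 0.315, 0.001]
ft_force: [-12.5, -0.5, 35.9]
width: 0.2
```

It has reached the hard stop at z=95. I'll ease off 1 mm for a safer force, then check.

Emit:
carry_out --rows '[[[0,0,-0.001],[0,0,0],1],[[0,0,0],[0,0,0],1],[[0,0,0],[0,0,0],1],[[0,0,0],[0,0,0],1]]'

```text
t: 11.95
ee_pos: [567.9, -0.2, 95.2]
orientation: [3.126, 0.315, 0.001]
ft_force: [-7.7, -0.2, 26.4]
width: 0.8
```

Run:
```python
from h import *
to([567,0,95],-1.37)
snap('top','t5',(290,110,480,230),4); snap('wrist','w5'); snap('scene','s5',(180,150,340,270),5)
```

```text
t 11.95 pos [ 5.679e+02 -2.000e-01  9.520e+01] yang -1.37 z [ 8.e-04 -0.e+00 -1.e+00] F [-7.7 -0.2 26.4] w 0.8
shift mm [-0.8 -0.3  0.2] turn about tool z -0.0 x axis ang 0.201
```

View pics/t5.png

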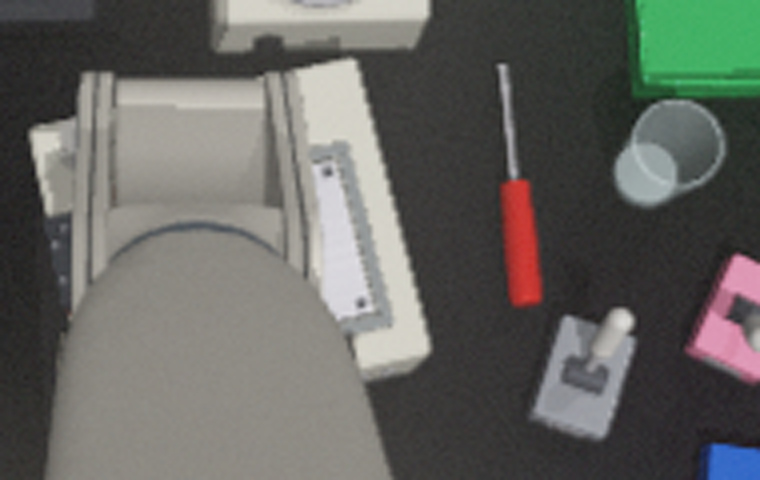

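View pics/w5.png

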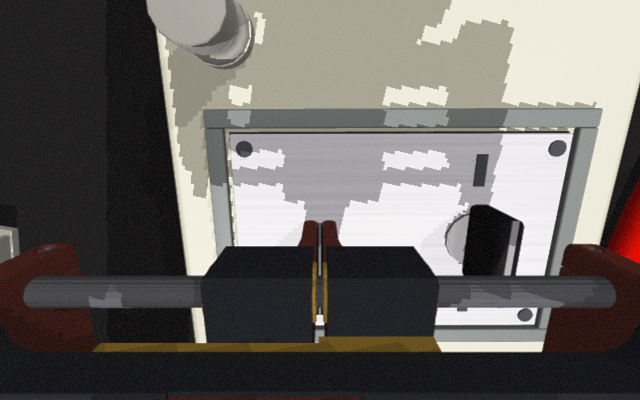

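View pics/s5.png

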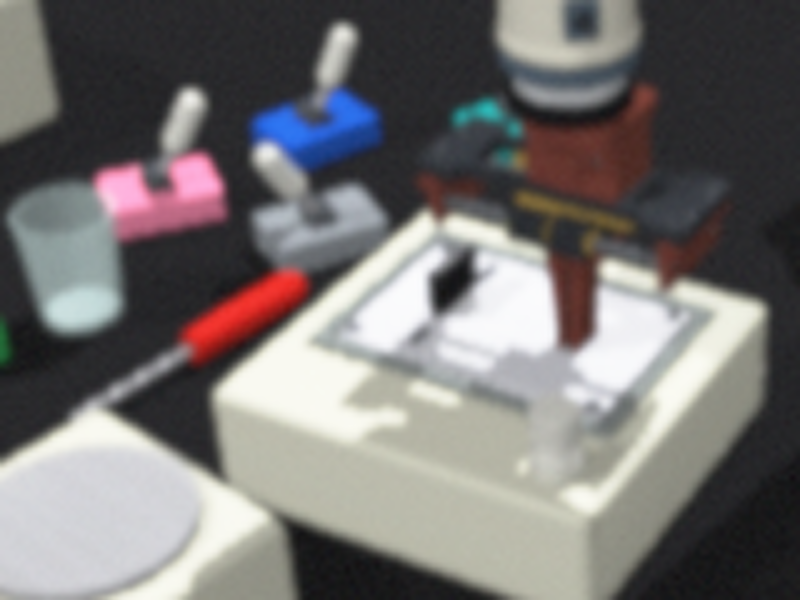

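The pictures show the panel flush in its rim, the wing in line with its ridges, the grey lever off, and the jar, screwdriver and beaker where they were. The force is steady at 26 N, so I'm handing in while pressing.

Run:
```python
from workcell import readout, close_job
o=readout.get_obs(); print(o['t'],o['ee_pos'],o['ft_force'])
print(close_job())
```

```text
12.1 [ 5.67832306e+02 -1.49202145e-01  9.51299657e+01] [-7.89503917 -0.70752288 25.7389029 ]
the job is handed in; nothing more can be done
None
```

I threw the grey isolator's lever to off and turned the wing fastener about 0.69 rad clockwise into line with its ridges. I then pressed the panel home on its flat part with closed fingers and handed the job in at 12.1 s, still pressing.

**Last checks:**
- **Panel:** the fingertips were at z = 95.1 mm against an expected 95, pushing down steadily at about 26 N. The force rose steeply there (16 to 36 N over about 2 mm of commanded travel), which fits the hard stop. I then eased off 1 mm. In the pictures the panel looks flush with its rim.
- **Wing:** it looked aligned with the ridges in a close view before pressing, and still lined up in the last wrist view.
- **Isolator:** the lever was leaning to the off side in the top and scene views after pressing.
- **Bystanders:** the jar, screwdriver and beaker looked unmoved in the last pictures. I did not re-check the amber bottle or the wash bottle after the first pictures; the arm passed well above them.

No check failed or disagreed. The sideways force of about 8 N while pressing was the only thing out of the ordinary.

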